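# Raise the easel ledge onto its second rung and bring the top holder down on the panel

## Robot

A 6-joint arm with a two-finger parallel gripper is mounted at the origin on the work surface. World frame = base frame: x ahead of the robot, y to its left, z up, the work surface at z = 0. Lengths are in m, angles in rad, forces in N, time in s.
With the tool pointing down it reaches from about 0.275 to 0.825 m from the base axis. Payload 4.9 kg.
Tool frame: the origin (TCP) lies at the centre of the arm's flange, where the gripper is bolted on; the fingertips stand 173 mm ahead of it and the grasp point (between the pads) lies 155 mm ahead of it; z points along the fingers, y is the line along which they close (so a half turn about z gives the same grasp; the last joint's range is limited). The gripper opens to 85 mm and grips with 20 to 120 N. Pads are 22 mm wide; open, the fingers measure 114 mm over their backs; the gripper's body (76 mm by 85 mm) begins 54 mm behind the grasp point. The pads swing forward as they close: fully open they stand 13 mm farther back than shut.
Start: joints at [1.025, 0.326, -0.193, 1.052, 0, 1.437], TCP at [0.22, 0.504, 0.405] pointing down, gripper open.
Joint ranges: [-2.65, 2.65], [-0.97, 1.79], [-1.3, 1.35], [-1.93, 2.1], [-1.47, 1.37], [-3.14, 3.14]. Speed limits (rad/s): [2.57, 2.57, 3.14, 3.14, 3.14, 3.14].

## Interface

Orientations are given as a rotation vector (axis times angle).
In Python, from workcell import robot, capture, calibration, regions_of gives the robot as it stands. Calls block until the motion is done:
- robot.reach(position, orientation): joint-space move of the TCP to a pose.
- robot.move_straight(position, feed=0.15, frame=None, threshold=None): straight line of the TCP; frame=None keeps the orientation; feed is the mean speed in m/s. With threshold (N) it stops when the force on the tool has changed by that much, and returns True; else False.
- robot.movej(angles): joint-space move.
- robot.move_gripper(opening): finger opening in m; the grip force is fixed at half the most; returns when the fingers have stopped.
- robot.hold(seconds).
- robot.inverse_kinematics(position, orientation): joint angles nearest the present ones, or None.
- robot.get_state(): the state.
- capture(name): name is "scene" or "top"; returns the picture (384x512x3 uint8, red, green, blue); there is no depth.
- calibration(name): a dict with "fx", "fy", "cx", "cy" (pixels), "extrinsics" (4x4, takes a point from world to camera coordinates). Camera axes: x right, y up, looking along -z (the intrinsics and any distortion apply to the point x, -y, -z); pixel columns grow to the right and rows downward; lengths in m; the calibration is good to about 2 mm. A picture is of the moment at which its call begins. calibration takes no time and is no camera call.
A pose or a line that the arm cannot do raises robot.IKError and nothing moves.
- robot.finish_job(): hands the job in; it is judged then, once.
Trained networks look in the newest picture that a camera, given by its name, has taken for a name from the list of things; names that differ only in an ending like _2 or _b are one class to them, and where a whole thing is asked for, a point or a joint stands for the part that bears it (a point fixed in the world has none). Each returns a list of dicts, best first, with "p" (0 to 1); they miss things now and then, are a little off and sometimes report something else, mostly with a low value. They report only what shows in the picture. A call takes as long as a camera call. They do not tell look-alikes from the thing itself.
- regions_of(camera, label): "pixels" (384x512 bool, what is visible of it) and "rect" ([left, top, right, bottom] in pixels, round what is visible of it).
The state is a dict: "time_s": time; "joint_pos": joint angles; "dq": joint speeds; "effort": joint torques, N m; "eef_pos": TCP position; "orientation": TCP orientation; "wrist_force": force on the tool from outside, world axes, zero at the start; "moment": the same for the moment, N m; "grip_width": finger opening in m; "finger_force": force on a finger pad.
Only numpy, scipy, OpenCV 4.12 (cv2) and the standard library are available. Lean on these libraries where they do the work, as an engineer would, in place of code of your own. Each camera call takes 0.05 s, during which the arm holds its last target. There are 200 camera calls.

## Task

Raise the table easel's ledge, with the panel standing on it, past the second rung from the bottom until its gravity pawl has dropped in above that rung, then let it down gently so the pawl seats there and carries the ledge; never let it drop and never press it down on its pawl. Then slide the top holder down until it just rests on the panel's top edge, without squeezing the panel. Leave everything else on the table alone.

Things in the scene. Friction and masses are not known exactly. Their poses are not given: they have to be found in the camera images.
- easel: wooden table easel, fixed, 0.31 m wide, 0.34 m deep, 0.46 m tall, front (own -x) to the robot. Origin: on the table under the foot of the mast's front face; own y across, z up. The mast (two stiles, 80 mm wide over all, 20 mm thick) leans back from the front by 8 degrees (0.14 rad); 'up the mast' means along it. A steel strip between the stiles has four round 8 mm rungs, 58 mm apart.
- ledge (a joint): height of the ledge up the mast, m: 0 = fully down, its start; up to 0.19. It slides freely and falls when let go unless its pawl is on a rung. Seat readings: lowest rung 0.038, second 0.096, third 0.154 nominally; but the rung strip is clamped in long slots: all rungs are together up to 20 mm higher or lower, unseen in any pose given: the true seat must be felt as the rung takes the weight.
- lip_top (a point): middle of the top edge of the ledge's front lip; axes: x across the lip to the mast, y along it, z up the mast. The ledge is a wooden tray square to the mast (so tilted 8 degrees), 310 mm wide, 104 mm deep. Lip: straight board 12 mm thick, 35 mm above the tray floor, 70 mm of free room behind it to the panel: grip it here. Ledge with pawl and panel 0.58 to 0.78 kg. Coming down faster than 0.1 m/s is a drop.
- pawl (a joint): angle of the steel gravity pawl hinged on the ledge's carriage behind the mast, rad: 0 = level on its stop, nose between the stiles, ready to sit on a rung; a rung passing on the way up turns it to about 0.65, then it falls back to 0. To clear a rung the ledge must rise 17 to 24 mm above that rung's seat (the next one clears 75 mm above it). It only has to carry the ledge: over 20 N bends it.
- pawl_nose (a point): tip of the pawl's nose; its axes turn with the pawl
- holder (a joint): height of the top holder on the mast, m, growing up the mast; starts at 0.030 to 0.048, can go from -0.08 to 0.06. It stays where it is left; about 2 N slides it down.
- holder_top (a point): middle of the top face of the top holder, a wooden cross bar on the mast 250 mm wide (y), 30 mm deep (x), 22 mm tall; axes: y along the bar, z up the mast. Its underside is 22 mm below this point; a 6 mm strip along its front hangs 8 mm lower, in front of the panel. The mast rises behind it, so push it down at an end, 90 to 115 mm from the middle, beside the mast.
- panel_center (a point): centre of a loose plywood panel painted with a crab, 170 mm wide (y), 90 mm tall (z), 16 mm thick (x), 0.15 to 0.26 kg, standing on the ledge and leaning on the mast; axes: z up the mast
- eraser_center (a point): centre of a white eraser lying in the tray to the left of the middle, 45 x 22 x 12 mm; a bystander that rides along in the tray
- panel_top (a point): middle of the panel's top edge, 45 mm above its centre
- jar_a: one of two closed round paint jars, 64 mm across, 85 mm tall, standing beside the easel (origin: centre of its underside); a bystander
- jar_b: the other closed paint jar, same size, standing beside the easel (origin: centre of its underside); a bystander
- tape: roll of masking tape lying flat on the table in front of the easel, 90 mm across, 24 mm high (origin: centre of its underside); a bystander
- can: closed can, 84 mm across, 100 mm tall (origin: centre of its underside); a bystander
- brush: flat paint brush lying on the table, 190 mm long; a bystander
- scraper: scraper lying on the table, 200 mm long; a bystander
- claw: flat cut-out wooden crab claw lying on the table, about 140 mm long, 6 mm thick; a bystander
Things that resemble listed ones, but are neither listed nor needed, are in the scene too. What is shaped like the part that bears panel_center but pink is not meant.

How it is judged:
On the way, in this order (a step that is already met when the one before it is completed fails the run):
1. the ledge is raised past the second rung (value of joint ledge above 0.092 m), for 0.05 s.
2. the ledge is let down and hangs on its pawl on the second rung, let go and at rest (value of joint ledge between 0.074 and 0.118 m and velocity of joint ledge between -0.01 and 0.01 m/s and contact force between pawl and anything else above 2 N and contact force between the fingers and ledge below 0.1 N), for 0.3 s.
3. the top holder is brought down to rest on the panel's top edge (z of panel_top in the frame of holder_top between -0.0245 and -0.019 m), for 0.2 s.
At the end, for the whole second after the job is handed in: the ledge hangs at rest with its pawl seated on the second rung (ledge reading 0.074 to 0.118), the panel still stands on the ledge against the mast, and the holder's underside lies on the panel's top edge, within 2.5 mm (all of step 3 and value of joint ledge between 0.074 and 0.118 m and z of panel_center in the frame of lip_top between 0.005 and 0.015 m and x of panel_center in the frame of lip_top between 0.082 and 0.096 m and velocity of joint ledge between -0.01 and 0.01 m/s and value of joint pawl below 0.06 rad and contact force between pawl and anything else above 2 N); the robot touches nothing.
It fails at once if the ledge is dropped (it comes down faster than 0.1 m/s) (velocity of joint ledge below -0.1 m/s).
It fails at once if the pawl is overloaded (over 20 N) (contact force between pawl and anything else above 20 N).
It fails at once if the panel is squeezed by the top holder (over 15 N) (contact force between holder and panel above 15 N).
It fails at once if the panel tips over or the eraser leaves the tray (angle between panel_center's own z axis and vertical above 0.35 rad or z of eraser_center in the frame of lip_top below -0.05 m or z of eraser_center in the frame of lip_top above 0.03 m).
It fails at once if a bystander is disturbed (moved over 20 mm) (distance of any of jar_a, jar_b, tape, can, brush, scraper, claw from where it was at the start of the episode above 0.02 m).
It also fails if it takes over 67 s, if anything falls off the work surface, if the arm or the gripper's body presses on something with over 40 N, if the wrist force passes 120 N, or if a joint passes its speed limit or range.

## Working session

There is one attempt and no reset: what is moved stays moved. The work goes in short steps, each a Python script; the robot and the scene stay as the last script left them, time stands still between calls to the robot, and variables do not carry over. Pictures are saved under pics/ and viewed, at most 10 in all, crops included, and the job is handed in when it is done.

```bash
mkdir -p pics; ls
python3 - <<'E'
from workcell import robot, capture, calibration, regions_of
import cv2,numpy as np
for n in("scene","top"):
    im=capture(n); cv2.imwrite(f"pics/{n}0.png",cv2.resize(im[:,:,::-1],(800,600),interpolation=cv2.INTER_CUBIC))
    c=calibration(n); print(n,{k:(np.round(v,3).tolist()) for k,v in c.items()})
    for l in("easel","lip_top","panel_center","holder_top","eraser_center","tape","can","jar_a"):
        print(l,[(round(d["p"],2),[int(x) for x in d["rect"]]) for d in regions_of(n,l)])
s=robot.get_state();print(s)
E
```

```text
pics
scene {'fx': 441.348, 'fy': 441.348, 'cx': 258.95, 'cy': 189.757, 'extrinsics': [[0.927, 0.375, 0.014, -0.434], [-0.325, 0.784, 0.528, 0.048], [0.187, -0.494, 0.849, -1.524], [0.0, 0.0, 0.0, 1.0]]}
easel [(0.69, [248, 150, 393, 314])]
lip_top [(0.72, [258, 176, 336, 263])]
panel_center [(0.79, [236, 307, 296, 377]), (0.78, [106, 256, 163, 297]), (0.63, [291, 209, 323, 252])]
holder_top [(0.55, [294, 152, 361, 227])]
eraser_center [(0.39, [308, 189, 317, 201])]
tape [(0.82, [263, 175, 291, 201])]
can [(0.71, [180, 298, 209, 336]), (0.25, [290, 217, 317, 252])]
jar_a [(0.81, [232, 257, 254, 285])]
top {'fx': 424.661, 'fy': 424.661, 'cx': 262.936, 'cy': 194.773, 'extrinsics': [[-0.036, -0.999, -0.003, 0.014], [0.975, -0.036, 0.217, -0.505], [-0.217, 0.005, 0.976, -1.165], [0.0, 0.0, 0.0, 1.0]]}
easel [(0.83, [194, 51, 322, 209])]
lip_top [(0.8, [191, 125, 309, 196])]
panel_center [(0.77, [228, 130, 289, 160]), (0.66, [346, 270, 401, 335]), (0.32, [201, 77, 312, 122])]
holder_top [(0.97, [203, 77, 313, 125]), (0.57, [137, 208, 171, 282])]
eraser_center []
tape [(0.81, [202, 193, 234, 224])]
can [(0.78, [373, 201, 409, 235])]
jar_a [(0.89, [317, 183, 339, 212]), (0.71, [173, 135, 196, 162])]
{'time_s': 0.9, 'joint_pos': array([ 1.02480381e+00,  3.26204263e-01, -1.92575411e-01,  1.05199357e+00,
       -1.91637147e-05,  1.43658183e+00]), 'dq': array([-1.13070621e-03,  2.82370684e-06,  1.10714852e-03, -1.31972616e-03,
        7.97932518e-04, -8.05476490e-04]), 'effort': array([ 2.69546344e-04, -4.43318117e+01,  2.62757242e+01,  9.13548101e-04,
        2.18241655e-05,  2.74788491e-06]), 'eef_pos': array([0.22014574, 0.50405088, 0.40468787]), 'orientation': array([6.42254004e-01, 3.07521581e+00, 2.41414513e-05]), 'wrist_force': array([0.87357139, 0.23287529, 0.3736187 ]), 'moment': array([ 0.0322442 ,  0.0233222 , -0.00044536]), 'finger_force': 0.0, 'grip_width': 0.08542363698689072}
```

View pics/scene0.png

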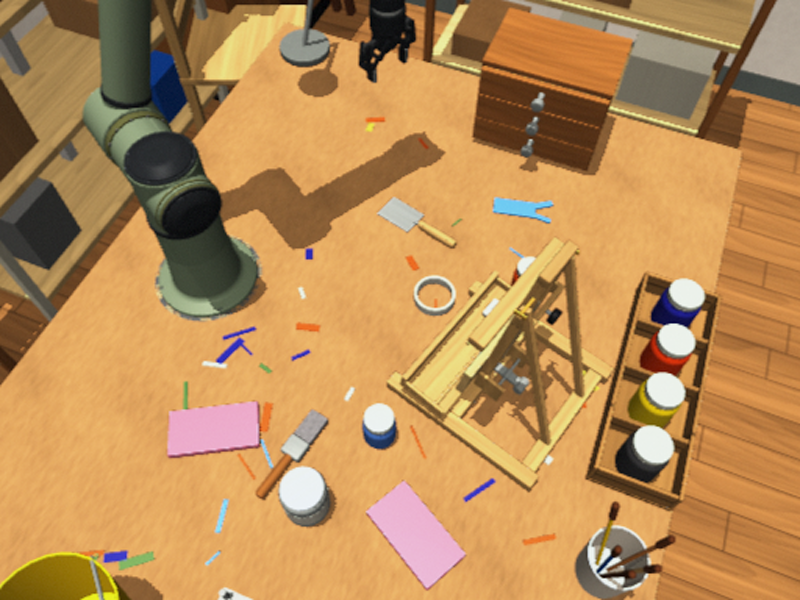

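View pics/top0.png

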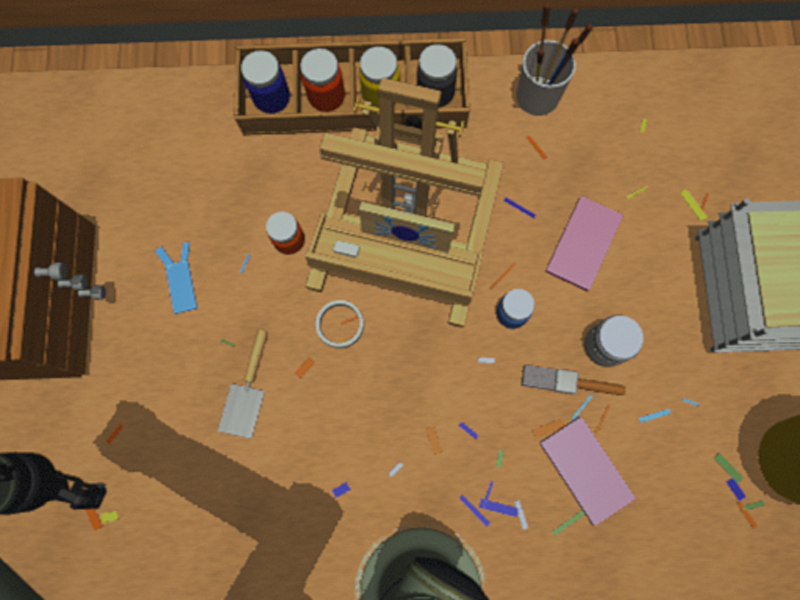

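The two pink panels, at scene (212,428)/(415,535) and top (587,240)/(587,470), are look-alikes lying on the table. The one meant is the crab-painted panel standing in the easel tray, at top (405,230) of the 800 px picture. The lip front edge runs roughly (308,262)–(475,298) in top. The enlarged crops below are to confirm this and take corner pixels.

Run:
```python
from workcell import capture
import cv2
for n,(c,r) in {"scene":(245,148),"top":(188,78)}.items():
    im=capture(n)[r:r+120,c:c+150,::-1]
    im=cv2.resize(im,(750,600),interpolation=cv2.INTER_CUBIC)
    for k in range(0,150,10):
        cv2.putText(im,str(c+k),(k*5,8),0,.3,(255,255,255),1); cv2.line(im,(k*5,0),(k*5,600),(90,90,90),1) if k%20==0 else 0
    for k in range(0,120,10):
        cv2.putText(im,str(r+k),(0,k*5+4),0,.3,(255,255,255),1); cv2.line(im,(0,k*5),(750,k*5),(90,90,90),1) if k%20==0 else 0
    cv2.imwrite(f"pics/{n}1.png",im)
```

```text
(no output)
```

View pics/scene1.png

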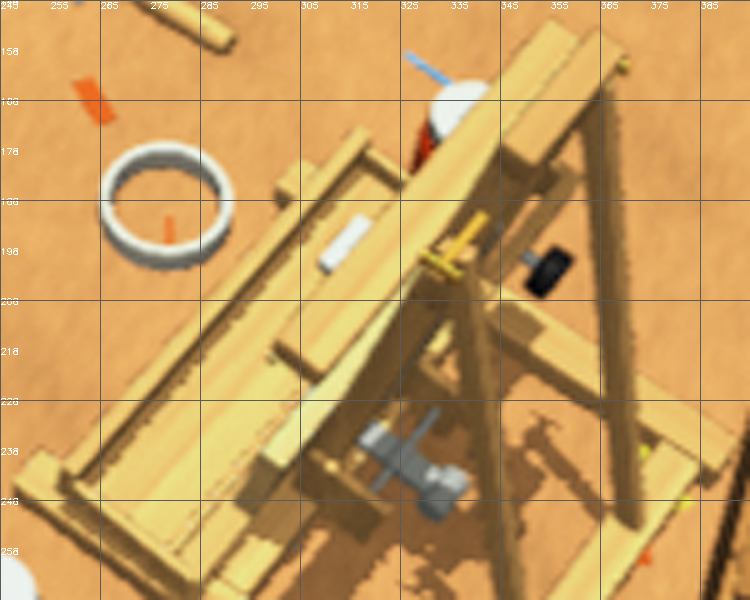

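View pics/top1.png

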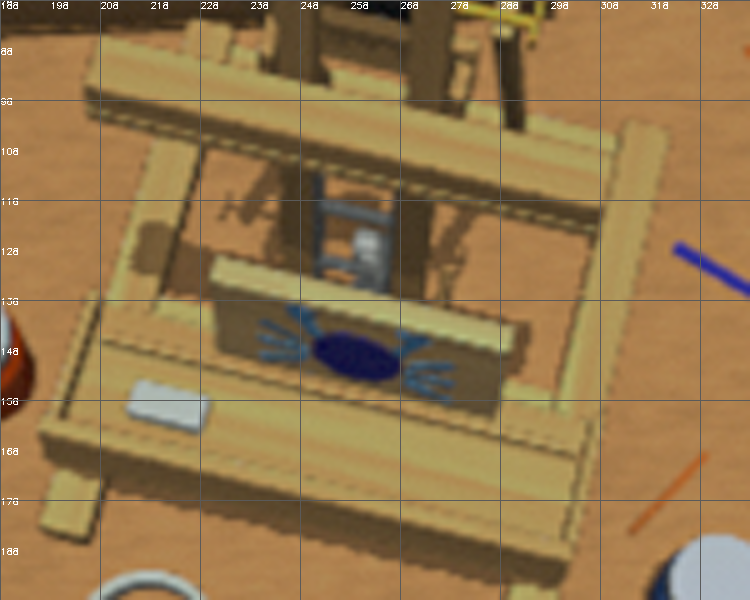

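The crab panel standing in the tray is confirmed at top (258,149) full-res; the pink boards have no crab. The lip's top front corners are at top (196,164) and (302,189), and scene (317,174) and (258,242). I'll fit these with the holder and panel corners.

```bash
cat > fit.py <<'E'
import numpy as np
from scipy.optimize import least_squares
from workcell import calibration
T=0.1396
C={n:calibration(n) for n in("scene","top")}
def proj(n,P):
    c=C[n];p=c["extrinsics"]@np.append(P,1);return np.array([c["cx"]+c["fx"]*p[0]/-p[2],c["cy"]-c["fy"]*p[1]/-p[2]])
def axes(yaw):
    R=np.array([[np.cos(yaw),-np.sin(yaw),0],[np.sin(yaw),np.cos(yaw),0],[0,0,1]])
    return R@[np.cos(T),0,-np.sin(T)],R@[0,1,0],R@[np.sin(T),0,np.cos(T)]
o={"scene":(245,148),"top":(188,78)}
# part, n offset, y, u, view, crop px
obs=[("L",-.006,.155,0,"top",(40,432)),("L",-.006,-.155,0,"top",(568,555)),
("L",-.006,.155,0,"scene",(358,129)),("L",-.006,-.155,0,"scene",(62,472)),
("H",-.015,.125,0,"top",(88,88)),("H",-.015,-.125,0,"top",(604,208)),("H",.015,.125,0,"top",(102,36)),("H",.015,-.125,0,"top",(617,146)),
("H",-.015,.125,0,"scene",(553,20)),("H",.015,.125,0,"scene",(580,42)),("H",-.015,-.125,0,"scene",(277,342)),("H",.015,-.125,0,"scene",(316,380)),
("P",.008,.085,.045,"top",(214,257)),("P",-.008,.085,.045,"top",(211,280)),("P",.008,-.085,.045,"top",(516,325)),("P",-.008,-.085,.045,"top",(512,350)),
("P",-.008,-.085,.045,"scene",(264,454)),("P",.008,-.085,.045,"scene",(284,470))]
def pts(q):
    x,y,yaw,lu,hn,hu,py,ln,pu=q
    n,v,u=axes(yaw);O=np.array([x,y,0])
    L=O+ln*n+lu*u;H=O+hn*n+hu*u;P=L+.089*n+pu*u+py*v
    return n,v,u,{"L":L,"H":H,"P":P}
def res(q):
    n,v,u,D=pts(q)
    r=[proj(w,D[k]+a*n+b*v+c*u)-(np.array(px)/5+o[w]-.4) for k,a,b,c,w,px in obs]
    return np.append(np.ravel(r),[(q[8]-.01)/.002,(q[4]+.03)/.02, (q[7]+.105)/.005])
if __name__=="__main__":
    s=least_squares(res,[.5,0,-.2,.12,-.02,.35,0,-.1,.01],loss="soft_l1")
    np.set_printoptions(precision=4,suppress=True)
    print(s.x);n,v,u,D=pts(s.x);print(D,n,v,u);print(s.fun[:-3].reshape(-1,2).round(1));np.save("q.npy",s.x)
    for c in C: E=C[c]["extrinsics"];print(c,-E[:3,:3].T@E[:3,3])
E
python3 fit.py
```

```text
[ 0.6427  0.0077 -0.2756  0.0884 -0.0256  0.3355 -0.0078 -0.1053  0.0104]
{'L': array([0.5543, 0.0327, 0.1022]), 'H': array([0.6632, 0.0019, 0.3358]), 'P': array([0.6383, 0.0008, 0.1001])} [ 0.9529 -0.2694 -0.1391] [0.2721 0.9623 0.    ] [ 0.1339 -0.0379  0.9903]
[[-0.5 -0.4]
 [ 1.7  0.5]
 [ 0.1 -0.4]
 [-0.   0.2]
 [-1.6  0.1]
 [ 0.8 -0. ]
 [-0.7 -0.2]
 [ 0.7  1.3]
 [-1.5 -0.7]
 [ 2.4  1.5]
 [-0.3  0. ]
 [ 1.9 -0. ]
 [ 0.3 -0.3]
 [-0.6  0.1]
 [-0.  -0.1]
 [-0.5  0. ]
 [-0.5  0.3]
 [ 0.   0.6]]
scene [ 0.7023 -0.6286  1.275 ]
top [0.2396 0.0019 1.2471]
```

```bash
cat > h.py <<'E'
import numpy as np
from scipy.spatial.transform import Rotation as Ro
from workcell import robot, capture, calibration, regions_of
from fit import pts,proj
np.set_printoptions(precision=4,suppress=True)
n,v,u,D=pts(np.load("q.npy"));L,H,P=D["L"],D["H"],D["P"]
def ori(y,z): 
    y=y-z*(y@z); y/=np.linalg.norm(y); return Ro.from_matrix(np.c_[np.cross(y,z),y,z]).as_rotvec()
def st(tag=""):
    s=robot.get_state();f=s["wrist_force"]
    print(tag,"t",round(s["time_s"],2),"pos",s["eef_pos"],"F nvu",f@n,f@v,f@u,"w",round(s["grip_width"],4),"ff",round(s["finger_force"],1));return s
E
python3 - <<'E'
from h import *
g=L-.015*v
for s in(1,-1):
    o=ori(s*n,-u)
    for d in(.08,-.009,.12):
        print(s,d,robot.inverse_kinematics(g+u*(d+.155),o))
o=min((ori(s*n,-u) for s in(1,-1)),key=lambda o:(lambda q:9 if q is None else abs(q[5]-robot.get_state()["joint_pos"][5]))(robot.inverse_kinematics(g+u*.235,o)))
robot.move_gripper(.05)
robot.reach(g+u*(.155+.08),o);st()
cv=capture("scene");ct=capture("top")
import cv2
a=cv2.resize(cv[130:280,235:395],(400,375),interpolation=cv2.INTER_CUBIC);b=cv2.resize(ct[60:210,180:340],(400,375),interpolation=cv2.INTER_CUBIC)
cv2.imwrite("pics/above.png",np.hstack([a,b])[:,:,::-1])
E
```

```text
1 0.08 [-0.1157  0.4985 -0.1187  1.0914  0.0221  1.7291]
1 -0.009 [-0.1123  0.5675 -0.2528  0.8882  0.0226  1.7325]
1 0.12 [-0.1172  0.4783 -0.0457  1.1847  0.0219  1.7276]
-1 0.08 [-0.1157  0.4985 -0.1187  1.0914  0.0221 -1.4125]
-1 -0.009 [-0.1123  0.5675 -0.2528  0.8882  0.0226 -1.4091]
-1 0.12 [-0.1172  0.4783 -0.0457  1.1847  0.0219 -1.414 ]
 t 3.59 pos [0.5816 0.0104 0.3351] F nvu 0.03157525245733642 0.5288867523395728 -0.6450506100138286 w 0.0499 ff 0.0
```

View pics/above.png

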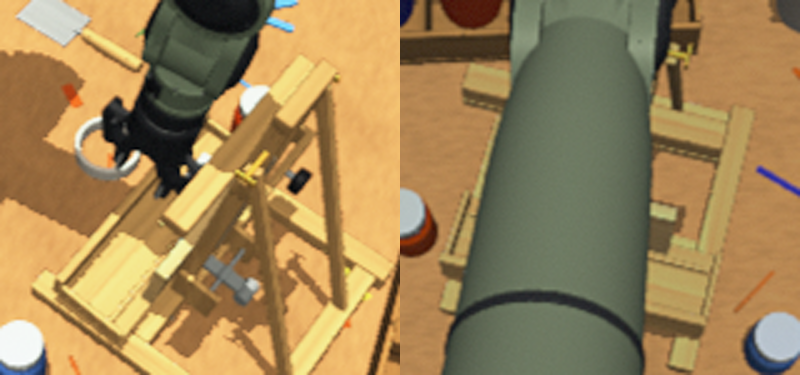

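The scene view (left half) shows the fingers at about (130–190, 130–190), straddling the lip, with the wrist clear of the holder. I'll go down and grip.

Run:
```python
from h import *
g=L-.015*v
print(robot.move_straight(g+u*(.155-.009),feed=.06,threshold=6));st("down")
robot.move_gripper(0.0);s=st("closed")
f=s["wrist_force"]@n
```

```text
False
down t 5.33 pos [0.5699 0.0127 0.2472] F nvu 0.28934833724427167 0.505633555182214 0.8125812842596423 w 0.05 ff 0.0
closed t 5.76 pos [0.5682 0.0132 0.2472] F nvu -7.1702823795403825 0.14390502705513497 6.113797820537974 w 0.0107 ff 60.4
```

Run:
```python
from h import *
p0=robot.get_state()["eef_pos"]; np.save("p0.npy",p0)
for d in(.02,.06,.1,.1425):
    robot.move_straight(p0+u*d,feed=.05); s=st(d); e=s["eef_pos"]-p0; print("   nvu",e@n,e@v,e@u)
cv=capture("scene")
import cv2
cv2.imwrite("pics/lift.png",cv2.resize(cv[110:290,215:395],(600,600),interpolation=cv2.INTER_CUBIC)[:,:,::-1])
```

```text
0.02 t 6.32 pos [0.5704 0.0125 0.2669] F nvu -3.141779620395009 0.6703691282075034 -5.888205308557672 w 0.0109 ff 58.8
   nvu -0.0004624578761115452 -1.6370889533972666e-05 0.019834562811820694
0.06 t 7.27 pos [0.5759 0.011  0.3076] F nvu -5.094962199501629 0.6739160171330218 -6.143129043939166 w 0.0108 ff 59.1
   nvu -0.0005245364279480424 -4.673619162847559e-05 0.060924590411069714
0.1 t 8.22 pos [0.5812 0.0094 0.3473] F nvu -6.234677951682938 0.44718127452437373 -6.69558342018101 w 0.0112 ff 60.4
   nvu -0.0005462792034073641 -8.689360988902014e-05 0.1009779990736562
0.1425 t 9.22 pos [0.5869 0.0077 0.3896] F nvu -5.4721531356697986 1.1070217421791384 -5.874576268193888 w 0.0108 ff 60.8
   nvu -0.0005994390511280291 -0.00015366137541685324 0.14370603849818628
```

View pics/lift.png

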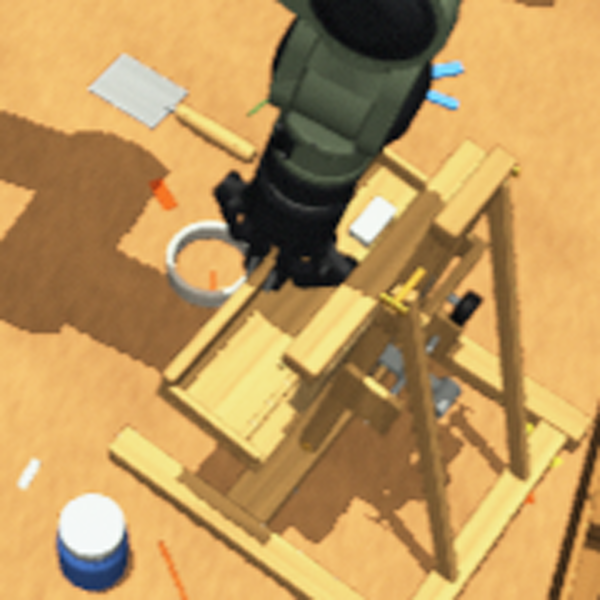

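The ledge is up, with the eraser still in the tray at (372,220). Next I'll let it down slowly while feeling for the rung.

Run:
```python
from h import *
p0=np.load("p0.npy");fu=lambda:np.mean([robot.get_state()["wrist_force"]@u for _ in range(3)])
print(robot.move_straight(p0+u*.121,feed=.03,threshold=3));st()
ref=None;d=.121;log=[]
while d>.072:
    d-=.001
    robot.move_straight(p0+u*d,feed=.02); robot.hold(.06)
    f=fu();log.append((round((robot.get_state()["eef_pos"]-p0)@u,4),round(f,2)))
    if f>-3.2: break
print(log[:3],log[-6:]);st("end")
```

```text
False
 t 10.13 pos [0.584  0.0086 0.3679] F nvu -4.771680483840143 0.1303013953059311 -7.952748117515365 w 0.0108 ff 60.6
[(np.float64(0.1209), np.float64(-6.78)), (np.float64(0.1198), np.float64(-6.28)), (np.float64(0.1189), np.float64(-6.94))] [(np.float64(0.1088), np.float64(-7.78)), (np.float64(0.1079), np.float64(-6.9)), (np.float64(0.1069), np.float64(-8.03)), (np.float64(0.1059), np.float64(-7.02)), (np.float64(0.1053), np.float64(-4.88)), (np.float64(0.1051), np.float64(0.66))]
end t 15.68 pos [0.5816 0.0093 0.3514] F nvu -7.402586368271207 0.6219167368488256 0.6620696763962484 w 0.011 ff 61.6
```

Run:
```python
from h import *
import cv2
robot.hold(.2);st("pre")
robot.move_gripper(.05);s=st("open");robot.hold(.4);s=st()
p=s["eef_pos"]
robot.move_straight(p+u*.07,feed=.1)
# away towards robot and up to the right side, clear of view
robot.move_straight(robot.get_state()["eef_pos"]-.15*n+.06*u,feed=.2);st("clear")
robot.move_gripper(0.0)
cv=capture("scene");ct=capture("top")
a=cv2.resize(cv[120:280,235:395],(400,400),interpolation=cv2.INTER_CUBIC);b=cv2.resize(ct[50:210,180:340],(400,400),interpolation=cv2.INTER_CUBIC)
cv2.imwrite("pics/rel.png",np.hstack([a,b])[:,:,::-1])
```

```text
pre t 15.88 pos [0.5816 0.0093 0.3514] F nvu -8.066743970598296 -0.7557936604080646 0.35145788889137997 w 0.0112 ff 61.6
open t 16.34 pos [0.5825 0.0091 0.3498] F nvu -0.23615770448007106 -0.4325362506954442 0.4160232084083724 w 0.0501 ff 0.0
 t 16.74 pos [0.582  0.0093 0.3492] F nvu -0.04059956784461351 -1.077230483843816 -0.08655443395561704 w 0.05 ff 0.0
clear t 18.56 pos [0.4557 0.0452 0.4994] F nvu 0.702727991275234 -0.7132049329357235 -0.29067261265675415 w 0.0498 ff 0.0
```

View pics/rel.png

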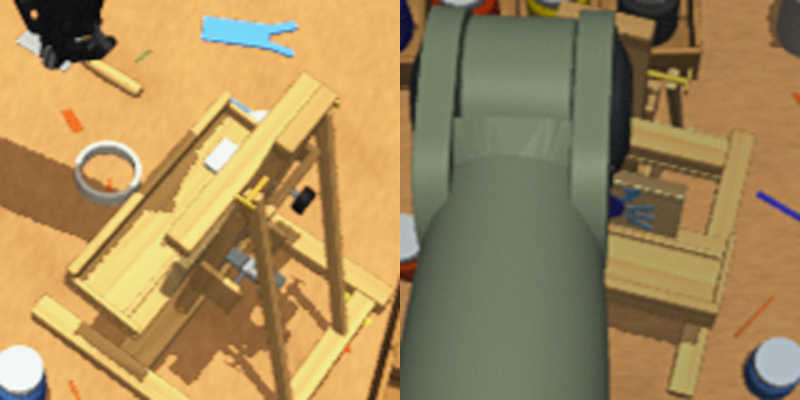

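The ledge hangs on its pawl: the tray is raised, the eraser is at (222,155), and the panel stands in the right half at (645,200). Next is the holder, pushed down at its right end.

Run:
```python
from h import *
th=np.radians(15); d=-u*np.cos(th)+n*np.sin(th)
tip=H-.105*v+.008*n
q0=robot.get_state()["joint_pos"]
best=min((q for q in((robot.inverse_kinematics(tip-.173*d+.06*u,ori(s*v,d)),s) for s in(1,-1)) if q[0] is not None),key=lambda q:abs(q[0][5]-q0[5]))
print(best);o=ori(best[1]*v,d);np.save("o.npy",o)
robot.reach(tip-.173*d+.06*u-.1*n,o)
robot.move_straight(tip-.173*d+.03*u,feed=.15);robot.hold(.2);st("above")
f0=np.mean([robot.get_state()["wrist_force"]@u for _ in range(5)])
h=.03;log=[];start=robot.get_state()["eef_pos"]
print(robot.move_straight(tip-.173*d+.012*u,feed=.03,threshold=3))
h=.012
import sys
while h>-.05:
    h-=.002; robot.move_straight(tip-.173*d+h*u,feed=.03)
    s=robot.get_state();f=s["wrist_force"]@u-f0;log.append((round((s["eef_pos"]-(tip-.173*d))@u,4),round(float(f),1)))
    if f>4.5: break
print(*log);st("end")
```

```text
(array([-0.2696,  0.4005,  0.3163,  1.3644, -0.0007,  0.0059]), 1)
above t 21.8 pos [ 0.6255 -0.0965  0.5372] F nvu -0.42505984450804213 -0.16114348414319515 0.35659106395361445 w 0.0002 ff 0.0
False
(np.float64(0.01), 0.4) (np.float64(0.0079), 0.5) (np.float64(0.0058), 0.2) (np.float64(0.0038), 0.4) (np.float64(0.0018), 0.4) (np.float64(-0.0002), -0.7) (np.float64(-0.0022), 0.2) (np.float64(-0.0042), 0.2) (np.float64(-0.0062), 0.3) (np.float64(-0.0082), -0.6) (np.float64(-0.0102), 0.5) (np.float64(-0.0122), 1.3) (np.float64(-0.0142), -0.2) (np.float64(-0.0162), 1.5) (np.float64(-0.0182), 0.0) (np.float64(-0.0202), -1.0) (np.float64(-0.0222), -0.5) (np.float64(-0.0242), 1.3) (np.float64(-0.0262), 0.0) (np.float64(-0.0282), -0.0) (np.float64(-0.0302), 0.4) (np.float64(-0.0322), -0.1) (np.float64(-0.0342), 0.1) (np.float64(-0.0362), -0.3) (np.float64(-0.0382), 0.3) (np.float64(-0.0402), 0.2) (np.float64(-0.0422), 0.3) (np.float64(-0.0442), -0.2) (np.float64(-0.0462), 0.6) (np.float64(-0.0482), 0.1) (np.float64(-0.0502), 0.3)
end t 30.3 pos [ 0.6153 -0.0937  0.4567] F nvu 0.6255220836286142 0.6994572366178831 0.6683363874093341 w -0.0 ff 0.2
```

Run:
```python
from h import *
import cv2
cv=capture("scene");ct=capture("top")
a=cv2.resize(cv[130:270,275:415],(400,400),interpolation=cv2.INTER_CUBIC);b=cv2.resize(ct[60:200,190:330],(400,400),interpolation=cv2.INTER_CUBIC)
cv2.imwrite("pics/push.png",np.hstack([a,b])[:,:,::-1])
```

```text
(no output)
```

View pics/push.png

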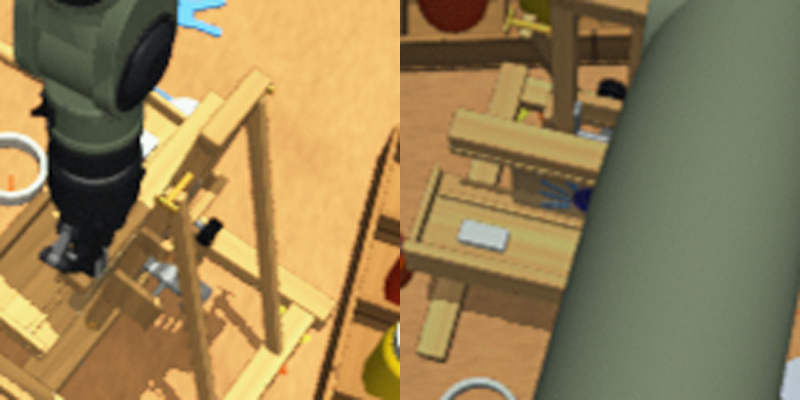

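The holder has moved down with the finger: its left end is at top-half (455,138), well below the start, and the slide friction is small. I'll continue to the panel in finer steps.

Run:
```python
from h import *
th=np.radians(15); d=-u*np.cos(th)+n*np.sin(th);tip=H-.105*v+.008*n
fu=lambda:np.mean([robot.get_state()["wrist_force"]@u for _ in range(4)])
h=-.05;log=[];hit=False
while h>-.08 and not hit:
    h-=.001; hit=robot.move_straight(tip-.173*d+h*u,feed=.02,threshold=5); robot.hold(.04)
    s=robot.get_state();f=fu();log.append((round((s["eef_pos"]-(tip-.173*d))@u,4),round(float(f),1)))
    hit=hit or f>3.5
print(*[(float(a),b) for a,b in log],hit);st("end")
```

```text
(-0.051, 1.5) (-0.052, 1.2) (-0.053, 1.5) (-0.0541, 0.3) (-0.0551, 1.6) (-0.0561, 0.7) (-0.0571, 1.3) (-0.0581, 0.9) (-0.0591, 1.0) (-0.0601, -0.2) (-0.0611, 1.0) (-0.0621, 1.1) (-0.0626, 3.0) (-0.0629, 6.3) True
end t 34.48 pos [ 0.6134 -0.0931  0.4441] F nvu -3.95695155293732 -0.9777874660061887 6.2997543964219735 w 0.0001 ff 3.5
```

Contact came at 62.9 mm of travel, against about 65 mm predicted. I'll back off and check.

Run:
```python
from h import *
import cv2
robot.hold(.1)
p=robot.get_state()["eef_pos"]
robot.move_straight(p+.06*u,feed=.05)
robot.move_straight(p+.1*u-.1*n,feed=.15)
robot.reach(np.array([.22,.45,.42]),np.array([.642,3.075,0]));robot.hold(.3);st("away")
cv=capture("scene");ct=capture("top")
a=cv2.resize(cv[130:270,255:395],(400,400),interpolation=cv2.INTER_CUBIC);b=cv2.resize(ct[60:200,190:330],(400,400),interpolation=cv2.INTER_CUBIC)
cv2.imwrite("pics/end.png",np.hstack([a,b])[:,:,::-1])
```

```text
away t 39.38 pos [0.2204 0.4499 0.4201] F nvu -0.27284336050909236 0.9875057798688363 -0.15072566910528024 w -0.0 ff 0.0
```

View pics/end.png

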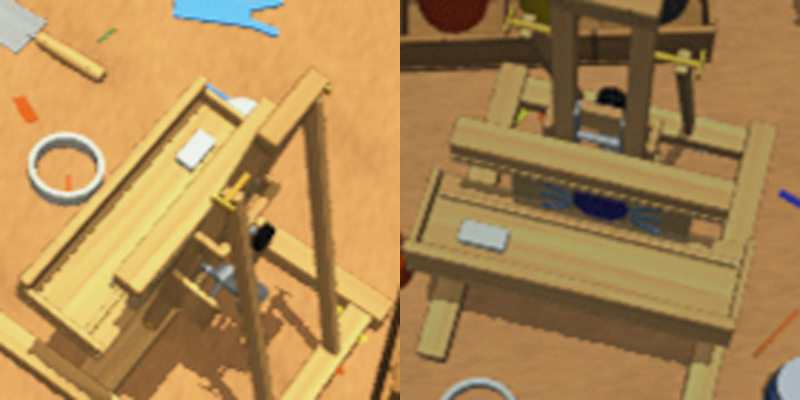

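The holder bar lies on the crab panel's top edge (top half, 455–730, 130–195), the tray is raised, and the eraser is in place at (483,235). Handing in.

```bash
python3 -c "
from workcell import robot
print(robot.finish_job())"
```

```text
the job is handed in; nothing more can be done
None
```

I handed the job in at about 39 s on the robot's clock: the ledge hangs on its pawl on the second rung (reading about 0.105 m), the top holder rests on the crab panel's top edge (stopped at about 6 N of contact), and nothing else on the table was moved as far as the pictures show; the hand-in returned no verdict.

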